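# Rack the screw tins and hold up the fullest

## Robot

A 7-joint arm with a two-finger parallel gripper is mounted at the origin on the work surface. World frame = base frame: x ahead of the robot, y to its left, z up, the work surface at z = 0. Lengths are in m, angles in rad, forces in N, time in s.
With the tool pointing down it reaches from about 0.4 to 0.85 m from the base axis. Payload 4.5 kg.
Tool frame: the origin (TCP) lies at the very end of the fingers, on their centre line; the grasp point (between the pads) lies 19 mm behind it (tcp_to_grasp is the z of the grasp point in the tool frame, in m); z points along the fingers, y is the line along which they close (so a half turn about z gives the same grasp; the last joint's range is limited). The gripper opens to 88 mm and grips with 3 to 60 N. Pads are 18 mm wide; open, the fingers measure 123 mm over their backs; the gripper's body (75 mm by 187 mm) begins 45 mm behind the grasp point.
Start: joints at [1.194, 0.689, -0.195, 1.565, 0.157, 0.902, -0.215], TCP at [0.25, -0.573, 0.239] pointing down, gripper open.
Joint ranges: [-3.01, 3.01], [-0.46, 2.08], [-1.47, 1.51], [0.13, 2.56], [-1, 4.14], [0.04, 2.09], [-2.66, 2.66]. Speed limits (rad/s): [2.57, 2.57, 3.14, 3.14, 3.14, 3.14, 3.14].

## Interface

Orientations are given as a unit quaternion [x, y, z, w].
In Python, from plant import * gives the robot as it stands. The module is installed in compiled form; this text tells all that it offers.
- The arm moves only by the shell command python3 -m jog 'ROWS' [OPENING] [FORCE]. ROWS is JSON, a list that holds one entry, the list of rows, each a list of 6 numbers: the shift along the tool's x, y, z in m, then the turn, a rotation vector about the tool's x, y, z in rad. In form: [[[dx, dy, dz, ax, ay, az], ...]]. A call has 1 to 12 rows; each row shifts and turns the commanded pose from where the row before left it, along the tool's axes as they then stand; what a row does not reach is not made up. A row lasts 1/8 s, in which the tool goes at most 62.5 mm and 10.7 degrees, less where a joint would pass 70% of its speed; a pose out of reach is approached as far as the arm can. A call with a gripper value outside its range is refused whole. OPENING is the finger opening in m, from 0 to 0.0881, set as the call begins (- or left out, the last holds). The fingers move at their own pace and stop on an object; FORCE is the grip in N (left out, the last holds). Time passes only in rows, so rows that do not move let the fingers close. It gives the time, the measured TCP pose, the force, the opening and the grip force at its end, in the units of the state.
- get_state(): the state, without advancing time (a new reading comes with each control period).
- snapshot(name): name is "scene" or "top"; returns a dict with "frame" (384x512x3 uint8, red, green, blue), "mtx" (3x3 intrinsics, pixels), "xyz" and "orientation" of the camera in the world. Camera axes: x right, y down, z forward; pixel columns grow to the right and rows downward; lengths in m; the calibration is good to about 2 mm. A picture is of the moment at which its call begins. There is no depth.
- finish_job(): hands the job in; it is judged then, once.
The state is a dict: "clock": time; "q": joint angles; "qd": joint speeds; "joint_torque": joint torques, N m; "tool_pos": TCP position; "eef_rot": TCP orientation; "contact_force": force on the tool from outside, world axes, zero at the start; "moment": the same for the moment, N m; "opening": opening from 0.0 (shut) to 1.0 (fully open); "finger_force": force on a finger pad.
Only numpy, scipy, OpenCV 4.12 (cv2) and the standard library are available. Lean on these libraries where they do the work, as an engineer would, in place of code of your own. Each camera call takes 0.05 s, during which the arm holds its last target. There are 200 camera calls.

## Task

Stand the three closed screw tins in the three round nests of the grey kit tray, one in each, keeping them upright, and feel by their weight which is the heaviest. Once all three are seated and let go, lift the heaviest out again and hold it up, upright and still, with its underside at least 12 cm above the bench, leaving the other two in their nests. Finish while still holding it; do not disturb the circuit boards, battery pack and screwdriver.

Things in the scene. Friction and masses are not known exactly. Their poses are not given: they have to be found in the camera images.
- tin_a: closed round screw-lid tin of plain steel, 56 mm diameter, 48 mm tall, standing upright on the bench; one of three that look alike but hold different amounts of screws. Origin at the centre of its underside, z up. Weighs 0.1 to 0.6 kg; the heaviest weighs at least 150 g more than either other, and shows neither by its look nor by its place.
- tin_b: closed round screw-lid tin of plain steel, 56 mm diameter, 48 mm tall, standing upright on the bench; one of three that look alike but hold different amounts of screws. Origin at the centre of its underside, z up. Weighs 0.1 to 0.6 kg; the heaviest weighs at least 150 g more than either other, and shows neither by its look nor by its place.
- tin_c: closed round screw-lid tin of plain steel, 56 mm diameter, 48 mm tall, standing upright on the bench; one of three that look alike but hold different amounts of screws. Origin at the centre of its underside, z up. Weighs 0.1 to 0.6 kg; the heaviest weighs at least 150 g more than either other, and shows neither by its look nor by its place.
- tray: flat grey plastic tray, fixed to the bench, 200 x 200 x 16 mm, with four pockets in a square of 95 mm pitch: three round nests and one square pocket (46 mm, too small for a tin, stays empty). Origin at the centre of its underside, z up, x and y along its sides.
- nest_0 (a point): centre of the floor of a round nest in the tray (tray's -x, -y corner): nest 62 mm in diameter, 10 mm deep, so a seated tin has its underside at this point and stands 38 mm out of the tray. z up.
- nest_1 (a point): centre of the floor of a round nest in the tray (tray's -x, +y corner): nest 62 mm in diameter, 10 mm deep, so a seated tin has its underside at this point and stands 38 mm out of the tray. z up.
- nest_2 (a point): centre of the floor of a round nest in the tray (tray's +x, +y corner): nest 62 mm in diameter, 10 mm deep, so a seated tin has its underside at this point and stands 38 mm out of the tray. z up.
- main_board: green circuit board with chips, 80 x 140 x 4 mm, up to 11 mm high at its parts, lying flat; origin at the centre of its underside. Leave alone.
- display_module: small green circuit board with a black display and metal sockets, 36 x 58 mm, 10 mm high; origin at the centre of its underside. Leave alone.
- battery_pack: flat silver battery pack, 60 x 90 x 11 mm; origin at the centre of its underside. Leave alone.
- screwdriver: screwdriver with a black handle, 170 mm long, lying along its own x; origin under its middle. Leave alone.
Not all that is in view belongs to the job. What is shaped like the tin_a but brown or orange is not meant. Leave any turquoise look-alike of the tin_b alone.

How it is judged:
On the way:
1. all three tins stand in the round nests, one in each, let go ((distance between tin_a and nest_0 below 0.006 m or distance between tin_a and nest_1 below 0.006 m or distance between tin_a and nest_2 below 0.006 m) and angle between each of tin_a, tin_b, tin_c's own z axis and vertical below 0.1 rad and linear speed of each of tin_a, tin_b, tin_c below 0.02 m/s and contact force between each of tin_a, tin_b, tin_c and the fingers below 0.2 N and (distance between tin_b and nest_0 below 0.006 m or distance between tin_b and nest_1 below 0.006 m or distance between tin_b and nest_2 below 0.006 m) and (distance between tin_c and nest_0 below 0.006 m or distance between tin_c and nest_1 below 0.006 m or distance between tin_c and nest_2 below 0.006 m)), for 0.2 s.
At the end, for the whole second after the job is handed in: The heaviest tin is held in the fingers, still and upright (0.3 rad), its underside over 12 cm above the bench, clear of tray and tins; the other two stand untouched in round nests, within 6 mm of the floor centre, each weighing on the tray under 3.5 N (the heaviest weighs more) (((height (world z) of tin_a above 0.12 m and angle between tin_a's own z axis and vertical below 0.3 rad and linear speed of tin_a below 0.03 m/s and contact force between tin_a and the fingers above 0.5 N and contact force between tin_a and tray below 0.1 N and contact force between tin_a and tin_b below 0.1 N and contact force between tin_a and tin_c below 0.1 N and ((distance between tin_b and nest_0 below 0.006 m or distance between tin_b and nest_1 below 0.006 m or distance between tin_b and nest_2 below 0.006 m) and angle between tin_b's own z axis and vertical below 0.1 rad and linear speed of tin_b below 0.02 m/s and contact force between tin_b and the fingers below 0.2 N) and contact force between each of tin_b, tin_c and tray below 3.5 N and ((distance between tin_c and nest_0 below 0.006 m or distance between tin_c and nest_1 below 0.006 m or distance between tin_c and nest_2 below 0.006 m) and angle between tin_c's own z axis and vertical below 0.1 rad and linear speed of tin_c below 0.02 m/s and contact force between tin_c and the fingers below 0.2 N)) or (height (world z) of tin_b above 0.12 m and angle between tin_b's own z axis and vertical below 0.3 rad and linear speed of tin_b below 0.03 m/s and contact force between tin_b and the fingers above 0.5 N and contact force between tin_b and tray below 0.1 N and contact force between tin_b and tin_a below 0.1 N and contact force between tin_b and tin_c below 0.1 N and ((distance between tin_a and nest_0 below 0.006 m or distance between tin_a and nest_1 below 0.006 m or distance between tin_a and nest_2 below 0.006 m) and angle between tin_a's own z axis and vertical below 0.1 rad and linear speed of tin_a below 0.02 m/s and contact force between tin_a and the fingers below 0.2 N) and contact force between each of tin_a, tin_c and tray below 3.5 N and ((distance between tin_c and nest_0 below 0.006 m or distance between tin_c and nest_1 below 0.006 m or distance between tin_c and nest_2 below 0.006 m) and angle between tin_c's own z axis and vertical below 0.1 rad and linear speed of tin_c below 0.02 m/s and contact force between tin_c and the fingers below 0.2 N)) or (height (world z) of tin_c above 0.12 m and angle between tin_c's own z axis and vertical below 0.3 rad and linear speed of tin_c below 0.03 m/s and contact force between tin_c and the fingers above 0.5 N and contact force between tin_c and tray below 0.1 N and contact force between tin_c and tin_a below 0.1 N and contact force between tin_c and tin_b below 0.1 N and ((distance between tin_a and nest_0 below 0.006 m or distance between tin_a and nest_1 below 0.006 m or distance between tin_a and nest_2 below 0.006 m) and angle between tin_a's own z axis and vertical below 0.1 rad and linear speed of tin_a below 0.02 m/s and contact force between tin_a and the fingers below 0.2 N) and contact force between each of tin_a, tin_b and tray below 3.5 N and ((distance between tin_b and nest_0 below 0.006 m or distance between tin_b and nest_1 below 0.006 m or distance between tin_b and nest_2 below 0.006 m) and angle between tin_b's own z axis and vertical below 0.1 rad and linear speed of tin_b below 0.02 m/s and contact force between tin_b and the fingers below 0.2 N)))); the arm keeps its last pose, push and grip.
It fails at once if a tin is tipped over (more than 0.6 rad) (angle between any of tin_a, tin_b, tin_c's own z axis and vertical above 0.6 rad).
It fails at once if a board, the battery pack or the screwdriver is moved more than 25 mm (distance of any of main_board, display_module, battery_pack, screwdriver from where it was at the start of the episode above 0.025 m).
It also fails if it takes over 67 s, if anything falls off the work surface, if the arm or the gripper's body presses on something with over 40 N, if the wrist force passes 120 N, or if a joint passes its speed limit or range.

## Working session

There is one attempt and no reset: what is moved stays moved. The work goes in short steps, Python scripts to look and compute and a shell command to move; the robot and the scene stay as the last step left them, time stands still between calls to the robot, and variables do not carry over. Pictures are saved under pics/ and viewed, at most 10 in all, crops included, and the job is handed in when it is done.

```bash
mkdir -p pics; python3 - <<'E'
from plant import *
import cv2
for n in("top","scene"):
    s=snapshot(n); cv2.imwrite(f"pics/{n}0.png",s["frame"][:,:,::-1]); print(n,s["mtx"],s["xyz"],s["orientation"])
print(get_state())
E
```

```text
top [[429.05886427   0.         257.81254561]
 [  0.         429.05886427 192.13432495]
 [  0.           0.           1.        ]] [ 0.36460749 -0.08345333  1.02870073] [-0.70266159  0.70434167 -0.07167604  0.07093685]
scene [[363.99378318   0.         249.12980351]
 [  0.         363.99378318 198.03407574]
 [  0.           0.           1.        ]] [1.19224923 0.42769201 0.54549964] [ 0.39747013  0.77850835 -0.43802036 -0.20995336]
{'clock': 0.1, 'q': array([ 1.19380776,  0.68988754, -0.19456142,  1.56622444,  0.15728185,
        0.90247295, -0.21511694]), 'qd': array([ 0.00121946, -0.00120969, -0.00092848, -0.00259314,  0.00128273,
       -0.00040806,  0.00028047]), 'joint_torque': array([-2.49258570e-03, -5.28494883e+01, -1.27122972e+00, -1.53837293e+01,
       -5.25022054e-02,  1.91418330e-03,  5.46218575e-05]), 'tool_pos': array([ 0.24934883, -0.57250257,  0.23800327]), 'eef_rot': array([ 9.78972367e-01,  2.03991330e-01, -1.99296835e-04, -7.75673874e-04]), 'contact_force': array([-0.34051512,  0.2792761 , -0.35306578]), 'moment': array([-0.01234602, -0.04814526,  0.02861458]), 'finger_force': 0.0, 'opening': 1.003175568621057}
```

View pics/top0.png

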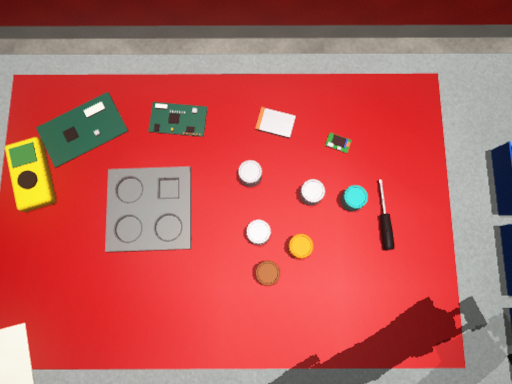

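View pics/scene0.png

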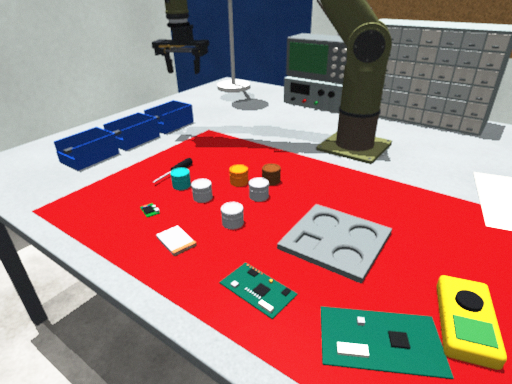

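```bash
cat > h.py <<'E'
from plant import *
import numpy as np, cv2
from scipy.spatial.transform import Rotation as R
def cast(s,px,z):
    d=R.from_quat(s["orientation"]).apply(np.linalg.inv(s["mtx"])@[px[0],px[1],1.])
    return s["xyz"]+d*(z-s["xyz"][2])/d[2]
def proj(s,P):
    p=s["mtx"]@R.from_quat(s["orientation"]).inv().apply(np.array(P)-s["xyz"]); return p[:2]/p[2]
def tins(s,amin=200,amax=900):
    hsv=cv2.cvtColor(s["frame"],cv2.COLOR_RGB2HSV)
    m=((hsv[:,:,1]<70)&(hsv[:,:,2]>90)).astype(np.uint8)
    n,l,st,c=cv2.connectedComponentsWithStats(m)
    return [(c[i],st[i]) for i in range(1,n) if amin<st[i][4]<amax]
E
python3 - <<'E'
from h import *
np.set_printoptions(precision=4,suppress=True)
s=snapshot("top"); f=s["frame"]
print("base px",proj(s,[0,0,0]), "x dir",proj(s,[.5,0,0]),proj(s,[.5,.1,0]))
for c,st in tins(s): print(c,st,cast(s,c,.048),cast(s,c,.03))
hsv=cv2.cvtColor(f,cv2.COLOR_RGB2HSV)
m=(hsv[:,:,1]<60).astype(np.uint8); m[:150]=0;m[265:]=0;m[:,:90]=0;m[:,205:]=0
cs,_=cv2.findContours(m,cv2.RETR_EXTERNAL,cv2.CHAIN_APPROX_NONE); c=max(cs,key=cv2.contourArea)
b=cv2.boxPoints(cv2.minAreaRect(c)); print(b)
B=np.array([cast(s,p,.016) for p in b]); print(B,B.mean(0),np.linalg.norm(B-np.roll(B,1,0),axis=1))
g=cv2.cvtColor(f,cv2.COLOR_RGB2GRAY)
for p in [(130,189),(128,229),(168,227),(169,188)]: print(p,cast(s,p,.016))
cv2.imwrite("pics/crop.png",cv2.resize(f[145:295,95:375,::-1],None,fx=2.8,fy=2.8,interpolation=cv2.INTER_CUBIC))
E
```

```text
base px [219.5323 450.9884] x dir [222.7317 222.8021] [181.2609 222.8996]
[277.0041 122.4309] [259 108  37  30 731] [ 0.7371 -0.1315  0.048 ] [ 0.7439 -0.1324  0.03  ]
[249.8356 171.6869] [238 160  24  24 444] [ 0.6147 -0.0661  0.048 ] [ 0.6193 -0.0657  0.03  ]
[312.351  190.6865] [300 179  25  25 453] [ 0.5686 -0.2121  0.048 ] [ 0.5724 -0.2145  0.03  ]
[258.1459 231.5391] [246 220  25  25 473] [ 0.4734 -0.0853  0.048 ] [ 0.4754 -0.0853  0.03  ]
[[106. 167.]
 [190. 167.]
 [190. 251.]
 [106. 251.]]
[[0.6354 0.2852 0.016 ]
 [0.635  0.0804 0.016 ]
 [0.4316 0.0745 0.016 ]
 [0.4321 0.2712 0.016 ]] [0.5335 0.1778 0.016 ] [0.2038 0.2048 0.2035 0.1968]
(130, 189) [0.5805 0.2235 0.016 ]
(128, 229) [0.4837 0.2227 0.016 ]
(168, 227) [0.4882 0.1282 0.016 ]
(169, 188) [0.5827 0.1296 0.016 ]
```

View pics/crop.png

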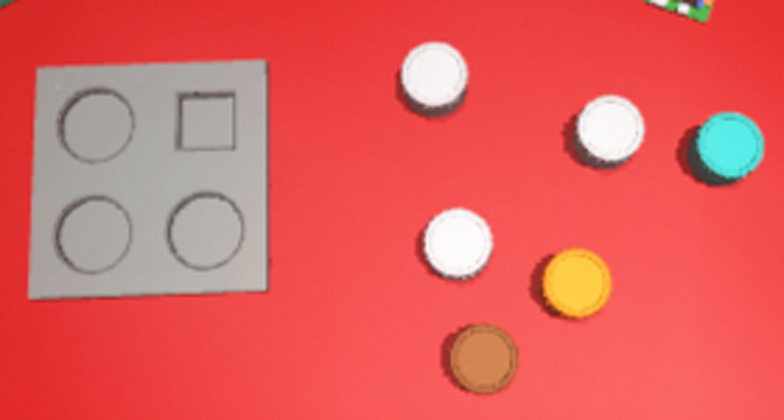

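The three steel tins are at top-view pixels (250,172), (313,191) and (258,232). The turquoise (355,197), orange (301,246) and brown (267,273) look-alikes are coloured, so they are excluded, and the crop confirms it. The square pocket is at (169,188), so the round nests are (130,189), (128,229) and (168,227). Next I refine the nest and lid centres.

```bash
cat >> h.py <<'E'
np.set_printoptions(precision=4,suppress=True)
def circ(s,px,win,rm,z,p2=15):
    K=6; x0,y0=int(px[0])-win,int(px[1])-win
    g=cv2.cvtColor(s["frame"],cv2.COLOR_RGB2GRAY)[y0:y0+2*win,x0:x0+2*win]
    g=cv2.resize(g,None,fx=K,fy=K,interpolation=cv2.INTER_CUBIC)
    c=cv2.HoughCircles(g,cv2.HOUGH_GRADIENT,1,200,param1=60,param2=p2,minRadius=int((rm-1.5)*K),maxRadius=int((rm+1.5)*K))
    if c is None: return None
    c=c[0][0]; p=(np.array(c[:2])+.5)/K-.5+[x0,y0]
    return p,c[2]/K,cast(s,p,z)
def go(T,yaw=np.pi/4):
    st=get_state(); r=R.from_quat(st["eef_rot"])
    d=r.inv().apply(np.array(T)-st["tool_pos"])
    goal=R.from_matrix(np.array([[np.cos(yaw),np.sin(yaw),0],[np.sin(yaw),-np.cos(yaw),0],[0,0,-1.]]))
    print("t",round(st["clock"],2),"pos",st["tool_pos"],"shift",d,"turn",(r.inv()*goal).as_rotvec(), "shift in goal axes",goal.inv().apply(np.array(T)-st["tool_pos"]))
E
python3 - <<'E'
from h import *
s=snapshot("top"); f=s["frame"]
for p in [(250,172),(312,191),(258,232)]: print("lid",circ(s,p,22,12.3,.048))
for p in [(130,189),(128,229),(168,227)]: print("nest",circ(s,p,20,13.1,.016))
hsv=cv2.cvtColor(f,cv2.COLOR_RGB2HSV)
m=(hsv[:,:,1]<60).astype(np.uint8); m[:150]=0;m[265:]=0;m[:,:90]=0;m[:,205:]=0
cs,_=cv2.findContours(m,cv2.RETR_EXTERNAL,cv2.CHAIN_APPROX_NONE); c=max(cs,key=cv2.contourArea)
q=cv2.approxPolyDP(c,6,True)[:,0]; print([(tuple(p),cast(s,p,.016)[:2]) for p in q])
s=snapshot("scene")
for c,st in tins(s,150,1500): print("scene",c,st)
E
```

```text
lid (array([249.5   , 170.8333]), np.float32(11.466667), array([ 0.6168, -0.0653,  0.048 ]))
lid (array([313.1667, 190.3333]), np.float32(11.383334), array([ 0.5695, -0.214 ,  0.048 ]))
lid (array([258.3333, 230.8333]), np.float32(11.883334), array([ 0.475 , -0.0857,  0.048 ]))
nest (array([128.3333, 189.6667]), np.float32(13.266666), array([0.5788, 0.2275, 0.016 ]))
nest (array([128.5, 228.5]), np.float32(14.216667), array([0.4848, 0.2216, 0.016 ]))
nest (array([168.5, 226.5]), np.float32(13.483334), array([0.4894, 0.1271, 0.016 ]))
[((np.int32(189), np.int32(167)), array([0.635 , 0.0828])), ((np.int32(109), np.int32(170)), array([0.6279, 0.2773])), ((np.int32(107), np.int32(251)), array([0.4321, 0.2689])), ((np.int32(190), np.int32(247)), array([0.4409, 0.0747]))]
scene [319.1915  27.1513] [288   0  56  43 919]
scene [447.166  24.45 ] [ 378   18  134   14 1000]
scene [312.8618  80.7926] [284  76  59  11 217]
scene [258.6107 188.3625] [249 177  21  24 411]
scene [201.3759 189.6953] [190 178  22  24 407]
scene [231.9884 214.6228] [221 202  23  27 517]
scene [173.9218 237.6782] [156 225  37  26 550]
scene [261.7317 301.561 ] [245 287  29  26 164]
scene [352.524  349.0216] [337 341  33  17 416]
```

```bash
python3 -m jog '[[[0,0,0,0,0,-0.18],[0,0,0,0,0,-0.18],[0,0,0,0,0,0],[0,0,0,0,0,0]]]' 0.088 25; python3 -c "
from h import *
go([.4734,-.0853,.15])"
```

```text
clock: 0.75
tool_pos: [0.2495, -0.573, 0.2386]
eef_rot: [0.927, 0.374, 0.0, -0.0]
contact_force: [0.4, -0.5, -0.1]
opening: 0.996
finger_force: 0.0
t 0.75 pos [ 0.2495 -0.573   0.2386] shift [ 0.4998 -0.1954  0.0887] turn [-0.0001 -0.     -0.0177] shift in goal axes [ 0.5032 -0.1865  0.0886]
```

```bash
python3 -m jog '[[[0.0,0,0,0,0,-0.0177],[0.05,-0.0187,0,0,0,0],[0.05,-0.0187,0,0,0,0],[0.05,-0.0187,0,0,0,0],[0.05,-0.0187,0,0,0,0],[0.05,-0.0187,0,0,0,0],[0.05,-0.0187,0.02,0,0,0],[0.05,-0.0187,0.03,0,0,0],[0.05,-0.0187,0.03,0,0,0],[0.05,-0.0187,0.02,0,0,0],[0.05,-0.0187,0,0,0,0],[0,0,0,0,0,0]]]' 0.088 25; python3 -c "
from h import *
print(get_state()['q'])
go([.4743,-.0855,.018])"
```

```text
clock: 2.25
tool_pos: [0.4721, -0.081, 0.1387]
eef_rot: [0.922, 0.388, 0.002, -0.001]
contact_force: [-0.9, -0.9, -0.5]
opening: 0.996
finger_force: 0.0
[ 0.1681  0.6757 -0.1472  2.0943  0.2395  0.384  -0.9427]
t 2.25 pos [ 0.4721 -0.081   0.1387] shift [-0.0022  0.0046  0.1207] turn [ 0.0002 -0.004   0.0121] shift in goal axes [-0.0016  0.0047  0.1207]
```

```bash
python3 -m jog '[[[-0.0016,0.0047,0.02,0,0,0.012],[0,0,0.04,0,0,0],[0,0,0.04,0,0,0],[0,0,0.02,0,0,0],[0,0,0,0,0,0],[0,0,0,0,0,0]]]' 0.088 25;  python3 -m jog '[[[0,0,0,0,0,0],[0,0,0,0,0,0],[0,0,0,0,0,0],[0,0,0,0,0,0],[0,0,0,0,0,0],[0,0,0,0,0,0]]]' 0.04 6; python3 -c "
from h import *
go([.4743,-.0855,.018])"
```

```text
clock: 3.0
tool_pos: [0.4719, -0.0918, 0.0195]
eef_rot: [0.926, 0.378, 0.0, 0.0]
contact_force: [0.3, 0.0, -0.0]
opening: 0.996
finger_force: 0.0
clock: 3.75
tool_pos: [0.4713, -0.0907, 0.0189]
eef_rot: [0.926, 0.379, -0.0, -0.0]
contact_force: [-1.6, 0.9, 5.2]
opening: 0.635
finger_force: 6.0
t 3.75 pos [ 0.4713 -0.0907  0.0189] shift [ 0.0058 -0.0016  0.0009] turn [-0.0004  0.0002 -0.0085] shift in goal axes [ 0.0058 -0.0016  0.0009]
```

```bash
python3 -m jog '[[[0,0,0,0,0,0],[0,0,0,0,0,0],[0.0058,0,0,0,0,0],[0,0,0,0,0,0.1745],[0,0,0,0,0,0.1745],[0,0,0,0,0,0.1745],[0,0,0,0,0,0.1745],[0,0,0,0,0,0.1745],[0,0,0,0,0,0.1745],[0,0,0,0,0,0.1745],[0,0,0,0,0,0.1745],[0,0,0,0,0,0.1745]]]' 0.088 25;  python3 -m jog '[[[0,0,0,0,0,0],[0,0,0,0,0,0],[0,0,0,0,0,0],[0,0,0,0,0,0],[0,0,0,0,0,0],[0,0,0,0,0,0],[0,0,0,0,0,0],[0,0,0,0,0,0]]]' 0.04 25; python3 -c "
from h import *
go([.4743,-.0855,.018],-np.pi/4); print(get_state()['q'])"
```

```text
clock: 5.25
tool_pos: [0.4763, -0.0865, 0.0186]
eef_rot: [0.921, -0.389, 0.0, -0.0]
contact_force: [-0.5, 0.7, -0.6]
opening: 1.0
finger_force: 0.0
clock: 6.25
tool_pos: [0.4759, -0.0869, 0.0187]
eef_rot: [0.922, -0.387, 0.0, -0.0]
contact_force: [1.8, 0.4, -0.8]
opening: 0.629
finger_force: 25.0
t 6.25 pos [ 0.4759 -0.0869  0.0187] shift [-0.0021  0.0001  0.0007] turn [-0.0001 -0.0002 -0.0085] shift in goal axes [-0.0021  0.0001  0.0007]
[ 0.0482  0.9241  0.0613  2.1266 -0.4905  0.1038 -1.7913]
```

```bash
python3 -m jog '[[[0,0,-0.02,0,0,-0.0085],[0,0,-0.04,0,0,0],[0,0,-0.04,0,0,0],[0,0,0,0,0,0],[0,0,0,0,0,0],[0,0,0,0,0,0],[0,0,0,0,0,0]]]' 0.04 25; python3 -m jog '[[[-0.0246,-0.0491,0,0,0,0],[-0.0246,-0.0491,0,0,0,0],[-0.0246,-0.0491,0,0,0,0],[-0.0246,-0.0491,0,0,0,0],[-0.0246,-0.0491,0,0,0,0],[-0.0246,-0.0491,0,0,0,0],[0,0,0,0,0,0],[0,0,0,0,0,0],[0,0,0,0,0,0],[0,0,0,0,0,0]]]' - -; python3 - <<'E'
from h import *
go([.580,.2255,.0255],-np.pi/4)
for i in range(3):
    s=snapshot("scene"); print(get_state()["contact_force"],get_state()["moment"])
f=s["frame"]; cv2.imwrite("pics/held1.png",cv2.resize(f[120:320,200:440,::-1],None,fx=3,fy=3))
s=snapshot("top"); cv2.imwrite("pics/held1t.png",cv2.resize(s["frame"][130:290,60:300,::-1],None,fx=3,fy=3))
E
```

```text
clock: 7.12
tool_pos: [0.4751, -0.0869, 0.1177]
eef_rot: [0.924, -0.383, -0.001, 0.0]
contact_force: [-0.4, 0.6, -1.7]
opening: 0.63
finger_force: 25.0
clock: 8.38
tool_pos: [0.5797, 0.2242, 0.1187]
eef_rot: [0.923, -0.384, -0.0, 0.0]
contact_force: [-0.0, 0.0, -2.3]
opening: 0.627
finger_force: 25.0
t 8.38 pos [0.5797 0.2242 0.1187] shift [-0.0007 -0.0012  0.0932] turn [ 0.0007 -0.0002 -0.0024] shift in goal axes [-0.0007 -0.0011  0.0932]
[ 0.0233  0.1741 -1.7444] [ 0.1029  0.0215 -0.0406]
[ 0.5272 -0.4455 -2.0502] [ 0.0784  0.0165 -0.0923]
[-0.4133  0.1722 -2.4737] [ 0.135   0.053  -0.0299]
```

View pics/held1.png

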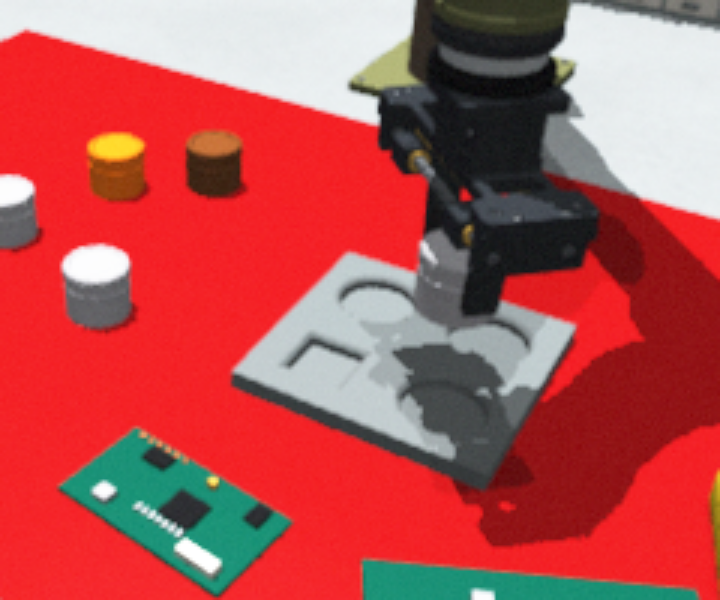

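```bash
python3 - <<'E'
from h import *
s=snapshot("scene")
P=[]
for c in [(350,252),(577,325),(487,477),(232,376)]:
    p=cast(s,((c[0]+.5)/3-.5+200,(c[1]+.5)/3-.5+120),.016);P.append(p); print(p)
print(np.mean(P,0),np.linalg.norm(np.array(P)-np.roll(P,1,0),axis=1))
# brightness-based lids check for remaining tins in scene
c=((97+.5)/3-.5+200,(265+.5)/3-.5+120); print(cast(s,c,.048))
E
```

```text
[0.4363 0.0759 0.016 ]
[0.4298 0.2746 0.016 ]
[0.6329 0.2814 0.016 ]
[0.6418 0.0841 0.016 ]
[0.5352 0.179  0.016 ] [0.2057 0.1989 0.2033 0.1976]
[ 0.6181 -0.0647  0.048 ]
```

```bash
python3 -m jog '[[[-0.001,-0.0025,0.025,0,0,0],[0,0,0.03,0,0,0],[0,0,0.022,0,0,0],[0,0,0,0,0,0],[0,0,0,0,0,0],[0,0,0,0,0,0],[0,0,0,0,0,0]]]' - - ; python3 - <<'E'
from h import *
go([.5806,.2265,.0247],-np.pi/4)
s=snapshot("scene");f=s["frame"]; cv2.imwrite("pics/low1.png",cv2.resize(f[185:285,270:410,::-1],None,fx=5,fy=5,interpolation=cv2.INTER_CUBIC))
E
```

```text
clock: 9.5
tool_pos: [0.5813, 0.2284, 0.0426]
eef_rot: [0.924, -0.383, 0.001, -0.0]
contact_force: [-0.7, -0.2, -2.4]
opening: 0.63
finger_force: 25.0
t 9.5 pos [0.5813 0.2284 0.0426] shift [0.0008 0.0019 0.0179] turn [-0.0013 -0.0007  0.    ] shift in goal axes [0.0009 0.0019 0.0179]
```

View pics/low1.png

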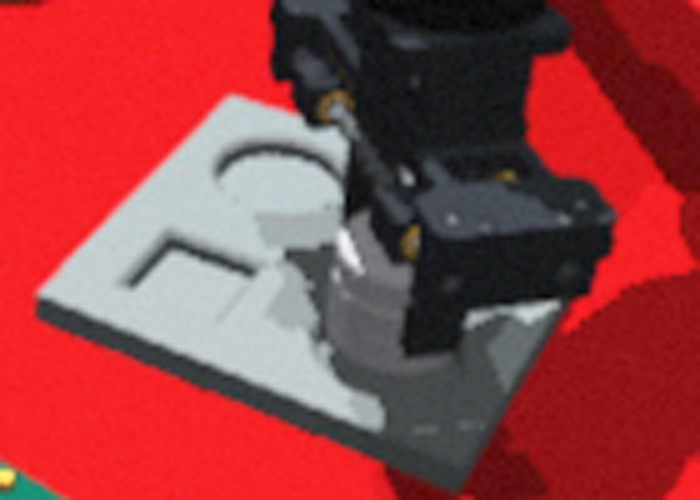

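The tin hangs upright over the far-left nest, with its bottom edge at crop (400,370), and there is no visible misfit. I apply about 1 mm of correction and lower gently.

```bash
python3 -m jog '[[[0.0009,0.0017,0.002,0,0,0],[0,0,0.003,0,0,0],[0,0,0.003,0,0,0],[0,0,0.003,0,0,0],[0,0,0,0,0,0],[0,0,0,0,0,0],[0,0,0,0,0,0]]]' - - ; python3 -c "
from h import *
go([.5806,.2265,.0247],-np.pi/4)"
```

```text
clock: 10.42
tool_pos: [0.5803, 0.2264, 0.0308]
eef_rot: [0.924, -0.383, 0.0, -0.0]
contact_force: [-0.9, -0.5, -2.7]
opening: 0.63
finger_force: 25.0
t 10.43 pos [0.5803 0.2264 0.0308] shift [ 0.0001 -0.0003  0.0061] turn [-0.0001 -0.0002 -0.0001] shift in goal axes [ 0.0001 -0.0003  0.0061]
```

```bash
python3 -m jog '[[[0,0,0.003,0,0,0],[0,0,0.0025,0,0,0],[0,0,0,0,0,0],[0,0,0,0,0,0],[0,0,0,0,0,0]]]' - - ; python3 -m jog '[[[0,0,0,0,0,0],[0,0,0,0,0,0],[0,0,0,0,0,0],[0,0,0,0,0,0],[0,0,-0.03,0,0,0],[0,0,-0.05,0,0,0],[0,0,-0.02,0,0,0],[0,0,0,0,0,0],[0,0,0,0,0,0],[0,0,0,0,0,0]]]' 0.08 - ;python3 -c "
from h import *
go([.618,-.0655,.12],-np.pi/4)"
```

```text
clock: 11.05
tool_pos: [0.5802, 0.2264, 0.0252]
eef_rot: [0.924, -0.383, 0.0, 0.0]
contact_force: [-0.9, -0.2, -2.2]
opening: 0.629
finger_force: 25.0
clock: 12.3
tool_pos: [0.5794, 0.2262, 0.1238]
eef_rot: [0.924, -0.383, -0.001, 0.001]
contact_force: [-0.4, -0.1, 0.4]
opening: 0.913
finger_force: 0.0
t 12.3 pos [0.5794 0.2262 0.1238] shift [0.2336 0.1789 0.0039] turn [ 0.0022  0.0011 -0.0001] shift in goal axes [0.2336 0.179  0.0038]
```

```bash
python3 -m jog '[[[0.0389,0.0298,0,0,0,0],[0.0389,0.0298,0,0,0,0],[0.0389,0.0298,0,0,0,0],[0.0389,0.0298,0,0,0,0],[0.0389,0.0298,0,0,0,0],[0.0389,0.0298,0,0,0,0],[0,0,0,0,0,0],[0,0,0,0,0,0],[0,0,0,0,0,0],[0,0,0,0,0,0]]]' 0.088 - ;python3 - <<'E'
from h import *
go([.618,-.0655,.0187],-np.pi/4)
s=snapshot("top"); print(circ(s,(130,189),22,12.5,.054), cv2.imwrite("pics/p2.png",s["frame"][:,:,::-1]))
print(get_state()["q"])
E
```

```text
clock: 13.55
tool_pos: [0.6188, -0.0634, 0.125]
eef_rot: [0.924, -0.382, -0.0, -0.0]
contact_force: [-0.1, 0.9, 0.1]
opening: 1.0
finger_force: 0.0
t 13.55 pos [ 0.6188 -0.0634  0.125 ] shift [0.001  0.0021 0.1063] turn [-0.0002  0.0008  0.0022] shift in goal axes [0.001  0.0021 0.1063]
None True
[-0.1632  0.862   0.3557  1.6862 -0.4385  0.6736 -1.929 ]
```

```bash
python3 -m jog '[[[0.001,0.002,0.03,0,0,0],[0,0,0.04,0,0,0],[0,0,0.036,0,0,0],[0,0,0,0,0,0],[0,0,0,0,0,0],[0,0,0,0,0,0]]]' 0.088 -;  python3 -m jog '[[[0,0,0,0,0,0],[0,0,0,0,0,0],[0,0,0,0,0,0],[0,0,0,0,0,0],[0,0,0,0,0,0]]]' 0.04 6; python3 -m jog '[[[0,0,0,0,0,0],[0,0,0,0,0,0],[0,0,0,0,0,-0.1745],[0,0,0,0,0,-0.1745],[0,0,0,0,0,-0.1745],[0,0,0,0,0,-0.1745],[0,0,0,0,0,-0.1745],[0,0,0,0,0,-0.1745],[0,0,0,0,0,-0.1745],[0,0,0,0,0,-0.1745],[0,0,0,0,0,-0.1745],[0,0,0,0,0,0]]]' 0.088 25;  python3 -m jog '[[[0,0,0,0,0,0],[0,0,0,0,0,0],[0,0,0,0,0,0],[0,0,0,0,0,0],[0,0,0,0,0,0],[0,0,0,0,0,0],[0,0,0,0,0,0]]]' 0.04 25; python3 -c "
from h import *
go([.618,-.0655,.018],np.pi/4)"
```

```text
clock: 14.35
tool_pos: [0.6194, -0.0674, 0.021]
eef_rot: [0.924, -0.383, 0.002, -0.0]
contact_force: [-0.9, -0.4, -0.4]
opening: 0.996
finger_force: 0.0
clock: 14.98
tool_pos: [0.6187, -0.0668, 0.0194]
eef_rot: [0.924, -0.383, 0.0, -0.0]
contact_force: [0.8, 1.2, 0.7]
opening: 0.635
finger_force: 6.0
clock: 16.48
tool_pos: [0.6177, -0.0678, 0.019]
eef_rot: [0.924, 0.381, -0.0, -0.0]
contact_force: [0.5, 0.4, -0.7]
opening: 0.999
finger_force: 0.0
clock: 17.35
tool_pos: [0.6174, -0.0666, 0.0191]
eef_rot: [0.924, 0.383, -0.001, -0.001]
contact_force: [-3.0, 2.2, 2.9]
opening: 0.63
finger_force: 25.0
t 17.35 pos [ 0.6174 -0.0666  0.0191] shift [ 0.0012 -0.0004  0.0011] turn [-0.0014  0.0005 -0.    ] shift in goal axes [ 0.0012 -0.0004  0.0011]
```

```bash
python3 -m jog '[[[0,0,-0.02,0,0,0],[0,0,-0.04,0,0,0],[0,0,-0.04,0,0,0],[0,0,0,0,0,0],[0.0185,-0.0496,0,0,0,0],[0.0185,-0.0496,0,0,0,0],[0.0185,-0.0496,0,0,0,0],[0.0185,-0.0496,0,0,0,0],[0.0185,-0.0496,0,0,0,0],[0.0185,-0.0496,0,0,0,0],[0,0,0,0,0,0],[0,0,0,0,0,0]]]' 0.04 25; python3 -m jog '[[[0,0,0,0,0,0],[0,0,0,0,0,0],[0,0,0,0,0,0],[0,0,0,0,0,0]]]' - -; python3 - <<'E'
from h import *
go([.4853,.2221,.0251],np.pi/4)
F=[]
for i in range(8):
    s=snapshot("scene"); F.append(get_state()["contact_force"][2])
print(np.mean(F),np.std(F))
E
```

```text
clock: 18.85
tool_pos: [0.4862, 0.221, 0.1184]
eef_rot: [0.924, 0.383, -0.001, 0.001]
contact_force: [0.7, -0.9, -5.1]
opening: 0.631
finger_force: 25.0
clock: 19.35
tool_pos: [0.4864, 0.2215, 0.1192]
eef_rot: [0.924, 0.382, 0.0, 0.0]
contact_force: [0.2, -0.8, -5.8]
opening: 0.627
finger_force: 25.0
t 19.35 pos [0.4864 0.2215 0.1192] shift [-0.0004 -0.0012  0.0941] turn [ 0.0001 -0.0001 -0.0009] shift in goal axes [-0.0004 -0.0012  0.0941]
-5.672880967783737 0.5562378447451548
```

```bash
python3 -m jog '[[[-0.0003,-0.001,0.026,0,0,0],[0,0,0.03,0,0,0],[0,0,0.02,0,0,0],[0,0,0,0,0,0],[0,0,0,0,0,0],[0,0,0,0,0,0],[0,0,0,0,0,0]]]' - - ; python3 -c "
from h import *
go([.4853,.2221,.0251],np.pi/4)"
```

```text
clock: 20.62
tool_pos: [0.4858, 0.2225, 0.0439]
eef_rot: [0.924, 0.382, 0.001, -0.0]
contact_force: [-1.2, -0.6, -5.2]
opening: 0.63
finger_force: 25.0
t 20.62 pos [0.4858 0.2225 0.0439] shift [-0.0006 -0.0001  0.0188] turn [ 0.0005 -0.0013 -0.0004] shift in goal axes [-0.0006 -0.0001  0.0188]
```

```bash
python3 -m jog '[[[-0.0005,0,0.003,0,0,0],[0,0,0.003,0,0,0],[0,0,0.003,0,0,0],[0,0,0.003,0,0,0],[0,0,0.001,0,0,0],[0,0,0,0,0,0],[0,0,0,0,0,0],[0,0,0,0,0,0]]]' - - ; python3 -c "
from h import *
go([.4853,.2221,.0251],np.pi/4)"
```

```text
clock: 21.62
tool_pos: [0.4855, 0.2226, 0.0303]
eef_rot: [0.924, 0.383, 0.001, -0.0]
contact_force: [1.7, 4.0, -5.0]
opening: 0.626
finger_force: 25.0
t 21.62 pos [0.4855 0.2226 0.0303] shift [-0.0005  0.0002  0.0052] turn [ 0.     -0.0016 -0.    ] shift in goal axes [-0.0005  0.0002  0.0052]
```

```bash
python3 -m jog '[[[0.0015,-0.0006,0,0,0,0],[0,0,0.002,0,0,0],[0,0,0.0025,0,0,0],[0,0,0,0,0,0],[0,0,0,0,0,0],[0,0,0,0,0,0]]]' - - ; python3 -c "
from h import *
go([.4853,.2221,.0251],np.pi/4)"
```

```text
clock: 22.38
tool_pos: [0.4853, 0.2229, 0.0256]
eef_rot: [0.924, 0.382, -0.001, 0.0]
contact_force: [0.6, 1.4, -4.3]
opening: 0.629
finger_force: 25.0
t 22.38 pos [0.4853 0.2229 0.0256] shift [-0.0006  0.0006  0.0005] turn [-0.      0.0011 -0.0006] shift in goal axes [-0.0006  0.0006  0.0005]
```

```bash
python3 -m jog '[[[0,0,0.0005,0,0,0],[0,0,0,0,0,0],[0,0,0,0,0,0],[0,0,0,0,0,0],[0,0,0,0,0,0],[0,0,-0.03,0,0,0],[0,0,-0.05,0,0,0],[0,0,-0.02,0,0,0],[0,0,0,0,0,0]]]' 0.08 - ; python3 -m jog '[[[-0.0278,0.0411,0,0,0,0],[-0.0278,0.0411,0,0,0,0],[-0.0278,0.0411,0,0,0,0],[-0.0278,0.0411,0,0,0,0],[-0.0278,0.0411,0,0,0,0],[-0.0278,0.0411,0,0,0,0],[-0.0278,0.0411,0,0,0,0],[-0.0278,0.0411,0,0,0,0],[-0.0278,0.0411,0,0,0,0],[0,0,0,0,0,0],[0,0,0,0,0,0],[0,0,0,0,0,0]]]' 0.088 -; python3 - <<'E'
from h import *
s=snapshot("top"); f=s["frame"]
go([.570,-.215,.0187],np.pi/4); print(get_state()["q"])
cv2.imwrite("pics/p3.png",cv2.resize(f[140:280,80:380,::-1],None,fx=2.6,fy=2.6,interpolation=cv2.INTER_CUBIC))
E
```

```text
clock: 23.5
tool_pos: [0.4866, 0.2238, 0.1266]
eef_rot: [0.924, 0.382, 0.002, -0.0]
contact_force: [1.0, 0.2, -0.3]
opening: 0.911
finger_force: 0.0
clock: 25.0
tool_pos: [0.5699, -0.2127, 0.1246]
eef_rot: [0.923, 0.384, -0.0, -0.001]
contact_force: [0.1, -0.5, -0.5]
opening: 0.999
finger_force: 0.0
t 25.05 pos [ 0.57   -0.2129  0.1248] shift [-0.0015  0.0016  0.1061] turn [-0.0016 -0.0003  0.0025] shift in goal axes [-0.0015  0.0014  0.1061]
[ 0.3685  0.8159 -0.1533  1.7127  0.1884  0.6286 -0.673 ]
```

View pics/p3.png

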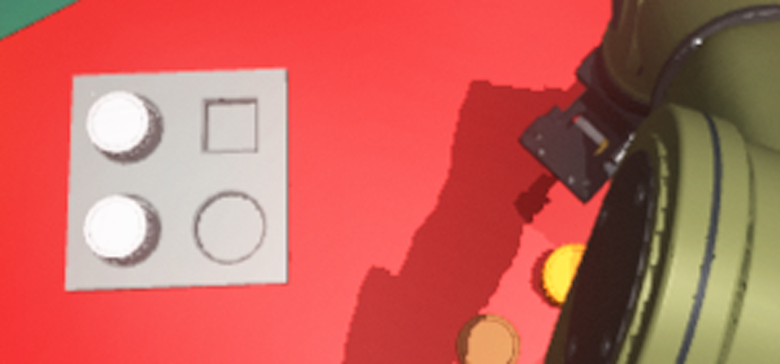

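```bash
python3 -m jog '[[[-0.0012,0.0014,0.03,0,0,0],[0,0,0.04,0,0,0],[0,0,0.036,0,0,0],[0,0,0,0,0,0],[0,0,0,0,0,0],[0,0,0,0,0,0]]]' 0.088 -;  python3 -m jog '[[[0,0,0,0,0,0],[0,0,0,0,0,0],[0,0,0,0,0,0],[0,0,0,0,0,0],[0,0,0,0,0,0]]]' 0.04 6; python3 -m jog '[[[0,0,0,0,0,0],[0,0,0,0,0,0],[0,0,0,0,0,-0.1745],[0,0,0,0,0,-0.1745],[0,0,0,0,0,-0.1745],[0,0,0,0,0,-0.1745],[0,0,0,0,0,-0.1745],[0,0,0,0,0,-0.1745],[0,0,0,0,0,-0.1745],[0,0,0,0,0,-0.1745],[0,0,0,0,0,-0.1745],[0,0,0,0,0,0]]]' 0.078 25;  python3 -m jog '[[[0,0,0,0,0,0],[0,0,0,0,0,0],[0,0,0,0,0,0],[0,0,0,0,0,0],[0,0,0,0,0,0],[0,0,0,0,0,0],[0,0,0,0,0,0]]]' 0.04 25; python3 -c "
from h import *
go([.4892,.1280,.018],np.pi*3/4)"
```

```text
clock: 25.8
tool_pos: [0.5715, -0.2171, 0.021]
eef_rot: [0.924, 0.383, 0.001, 0.001]
contact_force: [-1.0, -0.7, 0.2]
opening: 0.994
finger_force: 0.0
clock: 26.42
tool_pos: [0.5699, -0.2167, 0.0193]
eef_rot: [0.924, 0.383, -0.0, -0.0]
contact_force: [-1.6, 1.6, 3.4]
opening: 0.63
finger_force: 6.0
clock: 27.92
tool_pos: [0.5702, -0.2174, 0.019]
eef_rot: [0.384, 0.923, 0.0, 0.0]
contact_force: [0.2, 0.8, -0.1]
opening: 0.882
finger_force: 0.0
clock: 28.8
tool_pos: [0.5704, -0.2168, 0.0193]
eef_rot: [0.383, 0.924, 0.0, 0.0]
contact_force: [0.1, 1.4, -0.2]
opening: 0.628
finger_force: 25.0
t 28.8 pos [ 0.5704 -0.2168  0.0193] shift [0.3014 0.1862 0.0013] turn [ 0.0004  0.0001 -0.0006] shift in goal axes [0.3012 0.1864 0.0013]
```

```bash
python3 -m jog '[[[0,0,-0.02,0,0,0],[0,0,-0.04,0,0,0],[0,0,-0.04,0,0,0],[0,0,0,0,0,0],[0.0377,0.0233,0,0,0,0],[0.0377,0.0233,0,0,0,0],[0.0377,0.0233,0,0,0,0],[0.0377,0.0233,0,0,0,0],[0.0377,0.0233,0,0,0,0],[0.0377,0.0233,0,0,0,0],[0.0377,0.0233,0,0,0,0],[0.0377,0.0233,0,0,0,0]]]' 0.04 25; python3 -m jog '[[[0,0,0,0,0,0],[0,0,0,0,0,0],[0,0,0,0,0,0],[0,0,0,0,0,0],[0,0,0,0,0,0]]]' - -; python3 - <<'E'
from h import *
go([.4892,.1278,.0253],np.pi*3/4)
F=[]
for i in range(8):
    s=snapshot("scene"); F.append(get_state()["contact_force"][2])
print(np.mean(F),np.std(F))
E
```

```text
clock: 30.3
tool_pos: [0.4879, 0.1287, 0.1187]
eef_rot: [0.383, 0.924, -0.001, -0.0]
contact_force: [0.6, 1.2, -2.2]
opening: 0.63
finger_force: 25.0
clock: 30.92
tool_pos: [0.4892, 0.1274, 0.1192]
eef_rot: [0.384, 0.924, -0.0, 0.0]
contact_force: [-0.8, -0.1, -2.7]
opening: 0.624
finger_force: 25.0
t 30.93 pos [0.4892 0.1274 0.1192] shift [0.0003 0.0003 0.0939] turn [-0.0002  0.0002 -0.0019] shift in goal axes [0.0003 0.0003 0.0939]
-1.7749254673174615 0.5030551948065524
```

The weights read about 2.1 N, 5.7 N and 1.8 N, so the heaviest is the tin in the near-left nest. I lower the third tin.

```bash
python3 -m jog '[[[0,0,0.026,0,0,0],[0,0,0.03,0,0,0],[0,0,0.02,0,0,0],[0,0,0,0,0,0],[0,0,0,0,0,0],[0,0,0,0,0,0],[0,0,0.003,0,0,0],[0,0,0.003,0,0,0],[0,0,0.003,0,0,0],[0,0,0.003,0,0,0],[0,0,0,0,0,0],[0,0,0,0,0,0]]]' - - ; python3 -c "
from h import *
go([.4892,.1278,.0253],np.pi*3/4)"
```

```text
clock: 32.83
tool_pos: [0.489, 0.1282, 0.0312]
eef_rot: [0.383, 0.924, -0.0, 0.0]
contact_force: [0.0, 0.7, -1.6]
opening: 0.627
finger_force: 25.0
t 32.83 pos [0.489  0.1282 0.0312] shift [-0.0004 -0.0001  0.0059] turn [-0.0001  0.     -0.0006] shift in goal axes [-0.0004 -0.0001  0.0059]
```

```bash
python3 -m jog '[[[0,0,0.003,0,0,0],[0,0,0.0025,0,0,0],[0,0,0,0,0,0],[0,0,0,0,0,0],[0,0,0,0,0,0]]]' - - ; python3 -m jog '[[[0,0,0,0,0,0],[0,0,0,0,0,0],[0,0,0,0,0,0],[0,0,0,0,0,0],[0,0,-0.03,0,0,0],[0,0,-0.05,0,0,0],[0,0,-0.02,0,0,0],[0.0347,0.0322,0,0,0,0],[0.0347,0.0322,0,0,0,0],[0,0,0,0,0,0],[0,0,0,0,0,0],[0,0,0,0,0,0]]]' 0.08 - ;python3 - <<'E'
from h import *
go([.4855,.2229,.0255],np.pi*3/4)
s=snapshot("scene"); cv2.imwrite("pics/p4.png",cv2.resize(s["frame"][180:290,260:410,::-1],None,fx=5,fy=5,interpolation=cv2.INTER_CUBIC))
E
```

```text
clock: 33.45
tool_pos: [0.489, 0.1281, 0.0258]
eef_rot: [0.383, 0.924, -0.0, 0.0]
contact_force: [-0.1, 0.6, -1.5]
opening: 0.631
finger_force: 25.0
clock: 34.95
tool_pos: [0.4857, 0.2208, 0.1254]
eef_rot: [0.384, 0.923, -0.001, 0.0]
contact_force: [0.8, 0.8, -0.4]
opening: 0.905
finger_force: 0.0
t 34.95 pos [0.4857 0.2208 0.1254] shift [0.0017 0.0015 0.0999] turn [-0.0017  0.001  -0.0027] shift in goal axes [0.0016 0.0013 0.0999]
```

View pics/p4.png

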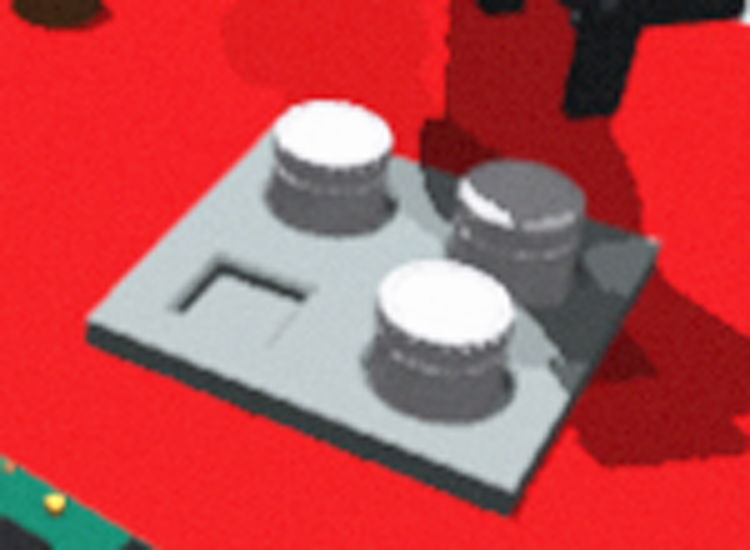

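All three tins stand level in their nests, at crop (333,165), (520,230) and (440,340). Now I lift the heaviest from the near-left nest.

```bash
python3 -m jog '[[[0.0008,0.0006,0.03,0,0,0],[0,0,0.03,0,0,0],[0,0,0.04,0,0,0],[0,0,0,0,0,0],[0,0,0,0,0,0],[0,0,0,0,0,0]]]' 0.08 -; python3 -m jog '[[[0,0,0,0,0,0],[0,0,0,0,0,0],[0,0,0,0,0,0],[0,0,0,0,0,0],[0,0,0,0,0,0],[0,0,0,0,0,0]]]' 0.04 30; python3 -m jog '[[[0,0,-0.01,0,0,0],[0,0,-0.02,0,0,0],[0,0,-0.03,0,0,0],[0,0,-0.03,0,0,0],[0,0,-0.03,0,0,0],[0,0,-0.03,0,0,0],[0,0,0,0,0,0],[0,0,0,0,0,0],[0,0,0,0,0,0],[0,0,0,0,0,0],[0,0,0,0,0,0],[0,0,0,0,0,0]]]' - -; python3 - <<'E'
from h import *
F=[]
for i in range(10):
    s=snapshot("scene"); F.append(get_state()["contact_force"][2])
print(np.mean(F),get_state())
cv2.imwrite("pics/p5.png",cv2.resize(s["frame"][110:310,220:460,::-1],None,fx=3,fy=3))
E
```

```text
clock: 35.75
tool_pos: [0.4864, 0.224, 0.0272]
eef_rot: [0.383, 0.924, 0.001, 0.001]
contact_force: [0.4, 0.4, 0.1]
opening: 0.905
finger_force: 0.0
clock: 36.5
tool_pos: [0.4854, 0.2236, 0.026]
eef_rot: [0.383, 0.924, -0.0, 0.0]
contact_force: [-0.9, -0.1, 5.6]
opening: 0.631
finger_force: 30.0
clock: 38.0
tool_pos: [0.4854, 0.2238, 0.1755]
eef_rot: [0.383, 0.924, -0.0, -0.0]
contact_force: [-0.4, 1.6, -5.0]
opening: 0.628
finger_force: 30.0
-5.533258577444242 {'clock': 38.5, 'q': array([-0.1766,  0.7121, -0.5702,  1.8906,  0.574 ,  0.7073, -0.3007]), 'qd': array([ 0.0007, -0.0011,  0.0006,  0.0018,  0.0007,  0.0014, -0.0008]), 'joint_torque': array([ -0.0009, -49.9199,  -6.1555, -11.8329,  -0.0406,  -0.0064,
        -0.    ]), 'tool_pos': array([0.4854, 0.2238, 0.1758]), 'eef_rot': array([0.383 , 0.9237, 0.    , 0.0001]), 'contact_force': array([ 0.0994, -0.3065, -5.4287]), 'moment': array([ 0.0169, -0.1422, -0.0122]), 'finger_force': 29.999992568045855, 'opening': 0.6279768636749126}
```

View pics/p5.png

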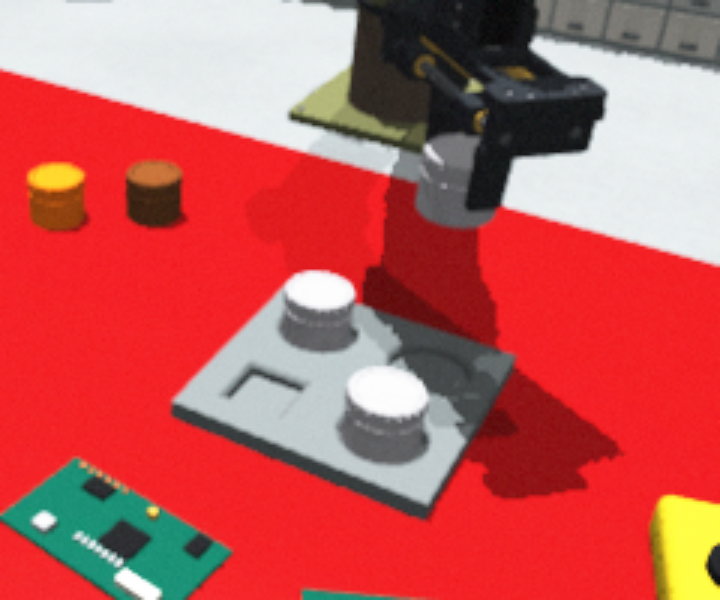

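The heaviest tin (5.5 N) is held upright, with its underside at about 0.15 m (crop (455,190)). The other two are still seated.

```bash
python3 -c "
from plant import *
print(finish_job())"
```

```text
the job is handed in; nothing more can be done
None
```

I handed the job in at about 38.5 s, holding the heaviest tin (about 5.5 N) still and upright with its underside about 15 cm up; the other two (about 2.1 N and 1.8 N) stand in their nests, and no verdict came back.

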